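Push up the sash of the bench enclosure to its pointer

ROBOT

A 6-joint arm with a two-finger parallel gripper is mounted at the origin on the work surface. World frame = base frame: x ahead of the robot, y to its left, z up, the work surface at z = 0. Lengths are in m, angles in rad, forces in N, time in s.
With the tool pointing down it reaches from about 0.3 to 0.875 m from the base axis. Payload 6.4 kg.
Tool frame: the origin (TCP) lies between the finger pads; the fingertips stand 19 mm ahead of it and the grasp point (between the pads) is the TCP; z points along the fingers, y is the direction in which the jaws open and shut (so a half turn about z gives the same grasp; the last joint's range is limited). The gripper opens to 85 mm and grips with 20 to 120 N. Pads are 22 mm wide; open, the fingers measure 114 mm over their backs; the gripper's body (76 mm by 85 mm) begins 54 mm behind the grasp point. The pads swing forward as they close: fully open they stand 13 mm farther back than shut.
Start: joints at [-0.206, 0.181, 1.607, -0, 1.354, -0.206], TCP at [0.575, 0, 0.25] pointing down, gripper open.
Joint ranges: [-2.99, 2.99], [-0.89, 2.07], [0.3, 2.58], [-1.14, 4.28], [0, 2.63], [-3.12, 3.12]. Speed limits (rad/s): [2.57, 2.57, 3.01, 3.14, 3.14, 3.14].

INTERFACE

Orientations are given as a unit quaternion [w, x, y, z].
In Python, from bench import * gives the robot as it stands.
- The arm moves only by the tool apply_moves, never from a script. Its argument "moves" is a list that holds one entry, the list of rows, each a list of 7 numbers: the shift along the tool's x, y, z in cm, then the turn, a rotation vector about the tool's x, y, z in rad, then the opening, from 0 (shut) to 1 (fully open). A call has 1 to 8 rows; each row is the pose to reach, as a shift and turn from the pose commanded when the call began, along the tool's axes at that moment; what a row does not reach only later rows make up. A row lasts 1/10 s, in which the tool goes at most 50 mm and 8.59 degrees, less where a joint would pass 70% of its speed; a pose out of reach is approached as far as the arm can. A call with a gripper value outside its range is refused whole. The fingers move at their own pace and stop on an object; the grip force is fixed at half the most. Time passes only in rows, so rows that repeat a pose let the fingers close. It gives the time, the measured TCP pose, the force and the opening at its end, in the units of the state.
- get_obs(): the state, without advancing time (a new reading comes with each control period).
- camera(name): name is "scene" or "side" or "wrist"; returns the picture (384x512x3 uint8, red, green, blue); there is no depth.
- get_calibration(name): a dict with "vertical_fov" (degrees; the focal length in pixels is half the picture's height over the tangent of half this angle, whatever the lens; pixels are square), "cx", "cy" (the principal point, pixels), "R" (3x3) and "t" (3): a world point X has camera coordinates R X + t. Camera axes: x right, y down, z forward; pixel columns grow to the right and rows downward; lengths in m; the calibration is good to about 2 mm. A picture is of the moment at which its call begins: read the wrist's pose just before it. get_calibration takes no time and is no camera call; for the wrist camera it gives the pose at the moment of the call.
- hand_in(): hands the job in, once; it reports no verdict.
The state is a dict: "time_s": time; "q": joint angles; "dq": joint speeds; "joint_efforts": joint torques, N m; "eef_pos": TCP position; "eef_rot": TCP orientation; "wrist_force": force on the tool from outside, world axes, zero at the start; "torque": the same for the moment, N m; "opening": opening from 0.0 (shut) to 1.0 (fully open).
Only numpy, scipy, OpenCV 4.12 (cv2) and the standard library are available. Lean on these libraries where they do the work, as an engineer would, in place of code of your own. Each camera call takes 0.05 s, during which the arm holds its last target. There are 200 camera calls.

TASK

Raise the sliding window of the clear bench enclosure: with the fingertips under its blue lip, gently push it up the sloping frame until the red bars at the window's two edges are in line with the red pointers on the frame posts beside them, then take the hand away and leave it there. Do not grasp anything, and leave the pointers and all the labware where it stands.

Things in the scene. Friction and masses are not known exactly. Their poses are not given: they have to be found in the camera images.
- hood: fixed clear benchtop enclosure, 530 wide (y), about 370 deep, 385 high, with white frame posts 36 wide on both sides of its front. Its yaw and place vary. Origin on the bench at the centre of the width, on the line where the plane of the sloping front meets the bench; x into the enclosure (away from the robot), y to the left along the front, z up. The front leans back 35 deg from vertical. A 6 mm grey base plate lies under it and 10 mm out in front of the origin
- sash (a joint): how far the window (sash) has slid up the sloping front, in m along the slope: 0 shut (its lip is then 90 mm up the slope from the bench, leaving an open gap below), 0.19 against its upper stop. It is counterweighted: it takes a few newtons (about 2.5 to 4) to push either way, and it stays where it is left
- sash_lip (a point): centre of the outer lower edge of the blue lip on the window. Frame: x points normal to the sloping front into the enclosure, y left along the lip, z up the slope, the way the sash slides. The lip's flat underside, 360 long in y, reaches 38 mm from this edge inwards (+x of this frame) to the window; the space below it is open. The lip plate is 8 thick and a blue fairing slopes from its outer edge back to the window pane 95 mm farther up, so there is nothing to pinch
- sash_index (a point): centre of the front of the red bar (30 wide, 8 high) at the window's left edge (a twin sits at its right edge), 20 mm above the lip's underside along the slope. It moves with the sash; axes as sash_lip
- pointer (a joint): where the red pointer clips sit on the two frame posts (both at one height, they move as one), in m along the slope, on the same scale as joint sash: the red bars are in line when joint sash equals joint pointer. The clips are held by friction of 6 N and must not be moved
- pointer_mark (a point): centre of the front of the red pointer bar (36 wide, 8 high, with a 30 mm clip at its outer end) on the left frame post, 36 mm to the left of the red bar on the window; axes as sash_lip
- dishes: loose stack of three lidded petri dishes inside the enclosure, 90 diameter, 44 high; origin at the centre of its underside
- tips_blue: loose white tip box with blue lid inside the enclosure, 85 x 120 x 56 high; origin at the centre of its underside
- tips_orange: loose orange tip box beside the enclosure, 85 x 120 x 56 high; origin at the centre of its underside
- reagent: loose glass bottle with a blue cap beside the enclosure, 70 diameter, 150 high; origin at the centre of its underside
- jar: loose jar with a green lid in front of a corner of the enclosure, 52 diameter, 65 high; origin at the centre of its underside
- beaker: loose glass beaker in front of the other corner, 60 diameter, 75 high; origin at the centre of its underside

How it is judged:
On the way:
1. the fingers push the sash upward while it is still more than 15 mm below the pointer (contact force between the fingers and sash above 0.5 N and velocity of joint sash above 0.003 m/s and z of sash_index in the frame of pointer_mark below -0.015 m), for 0.1 s.
At the end, for the whole second after the job is handed in: the red bars on the window are within 7 mm of the red pointers along the slope, the sash stays still (under 4 mm/s), the pointers have moved less than 6 mm and every piece of labware less than 20 mm (z of sash_index in the frame of pointer_mark between -0.007 and 0.007 m and not (velocity of joint sash above 0.004 m/s or velocity of joint sash below -0.004 m/s) and distance of pointer_mark from where it was at the start of the episode below 0.006 m and distance of each of dishes, tips_blue, tips_orange, reagent, jar, beaker from where it was at the start of the episode below 0.02 m); the robot touches nothing.
It fails at once if the sash is pushed or squeezed with more than 30 N (contact force between the fingers and sash above 30 N).
It fails at once if the pointers are shifted by 6 mm or more (distance of pointer_mark from where it was at the start of the episode above 0.006 m).
It fails at once if labware is lifted, carried or shoved 20 mm, or tipped over (distance of any of dishes, tips_blue, tips_orange, reagent, jar, beaker from where it was at the start of the episode above 0.02 m or angle between any of dishes, tips_blue, tips_orange, reagent, jar, beaker's own z axis and vertical above 0.35 rad).
It also fails if it takes over 56 s, if anything falls off the work surface, if the arm or the gripper's body presses on something with over 40 N, if the wrist force passes 120 N, or if a joint passes its speed limit or range.

## Working session

There is one attempt and no reset: what is moved stays moved. The work goes in short steps, Python scripts to look and compute and a tool call to move; the robot and the scene stay as the last step left them, time stands still between calls to the robot, and variables do not carry over. Pictures are saved under pics/ and viewed, about 8 in all and at most 12, crops included, and the job is handed in when it is done.

Besides the shell and the picture viewer there is one more tool, called after ">>>" as name([rows], argument=value, ...), one row to a line, values as JSON. apply_moves: Moves the arm, as the interface text tells. Its arguments: {"type":"object","properties":{"moves":{"type":"array","items":{"type":"array","items":{"type":"array","items":{"type":"number"}}}}},"required":["moves"]}

```bash
mkdir -p pics; python3 - <<'E'
from bench import *
import cv2
o=get_obs();print(o)
for n in("scene","side"):
    im=camera(n);cv2.imwrite(f"pics/{n}0.png",im[:,:,::-1]);print(n,get_calibration(n))
a=cv2.imread("pics/scene0.png");b=cv2.imread("pics/side0.png")
cv2.imwrite("pics/wrist0.png",camera("wrist")[:,:,::-1])
E
```

```text
{'time_s': 0.0, 'q': array([-2.06290448e-01,  1.81560901e-01,  1.60803787e+00,  2.43049709e-05,
        1.35379067e+00, -2.06282496e-01]), 'dq': array([ 7.61309002e-05,  1.45864852e-04,  1.15028725e-03, -1.51176733e-03,
        4.51398124e-04, -1.55485081e-03]), 'joint_efforts': array([ 3.41415571e-04, -4.44869328e+01, -3.51340663e+01, -2.51131587e-04,
        9.11703974e-03,  3.43231875e-05]), 'eef_pos': array([5.74468547e-01, 1.41486029e-04, 2.49358524e-01]), 'eef_rot': array([-7.58404604e-04,  7.07111165e-01,  7.07101827e-01, -4.81743826e-04]), 'wrist_force': array([ 0.20938208,  0.24009503, -0.63608248]), 'torque': array([-0.01483703, -0.01544229,  0.01125376]), 'opening': 0.9987080787481463}
scene {'vertical_fov': 47.83642084771048, 'cx': 257.86252220107707, 'cy': 194.99726426634504, 'R': array([[-0.61295354,  0.79007834,  0.00801085],
       [ 0.64211013,  0.50401462, -0.57763643],
       [-0.46041562, -0.34892044, -0.81625485]]), 't': array([ 0.34848798, -0.32721277,  1.45048719])}
side {'vertical_fov': 46.391523586055165, 'cx': 251.06524173423753, 'cy': 197.63815608901405, 'R': array([[ 0.87614116, -0.48203924,  0.00385238],
       [-0.28537299, -0.52509366, -0.80177235],
       [ 0.38850859,  0.7013664 , -0.59761715]]), 't': array([-0.51191489,  0.26356678,  1.07056487])}
```

View pics/scene0.png

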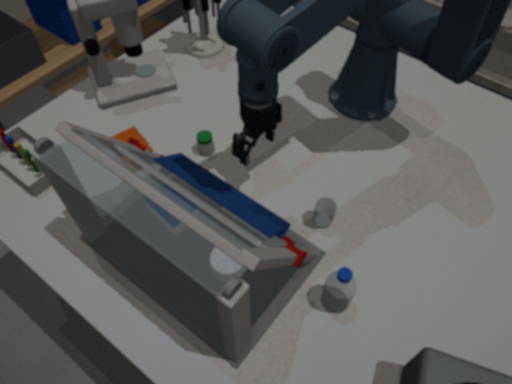

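View pics/side0.png

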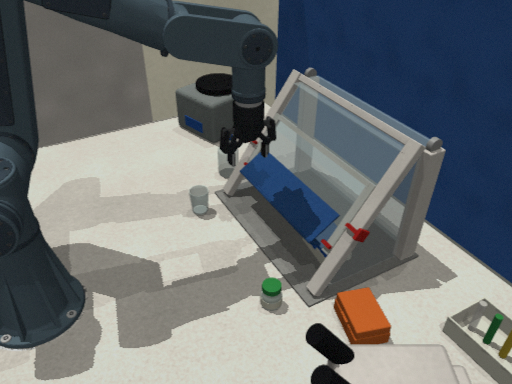

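The scene view (from behind) shows red marks at about (295,248). The side view shows the right sash bar near (328,243), the right pointer near (357,233), the left pointer near (255,142), and the lip's lower edge running from about (240,180) to (318,243). Next I'll enlarge these areas.

```bash
python3 - <<'E'
import cv2,numpy as np
a=cv2.imread("pics/scene0.png");b=cv2.imread("pics/side0.png")
def g(i): return np.clip(i.astype(float)*1.5,0,255).astype(np.uint8)
c1=cv2.resize(g(b[130:300,210:400]),None,fx=4,fy=3.5*4/3.5,interpolation=cv2.INTER_CUBIC)
c1=c1[:600]
cv2.imwrite("pics/c_side.png",c1)
c2=cv2.resize(g(a[140:290,140:340]),None,fx=4,fy=4,interpolation=cv2.INTER_CUBIC)
cv2.imwrite("pics/c_scene.png",c2)
for n,i in(("scene",a),("side",b)):
    B,G,R=[i[...,k].astype(int) for k in range(3)]
    m=((R>90)&(G<0.35*R)&(B<0.35*R)).astype(np.uint8)
    k,l,s,c=cv2.connectedComponentsWithStats(m)
    for j in range(1,k):
        if s[j,4]>5: print(n,s[j],c[j])
E
```

```text
scene [128 138   4   4  11] [129.54545455 139.63636364]
scene [134 139  10  11  45] [138.31111111 144.2       ]
scene [284 238  20  28 146] [294.38356164 250.84246575]
side [346 224  23  16 103] [355.5631068  230.90291262]
side [321 240  10   9  37] [325.56756757 243.62162162]
```

View pics/c_side.png

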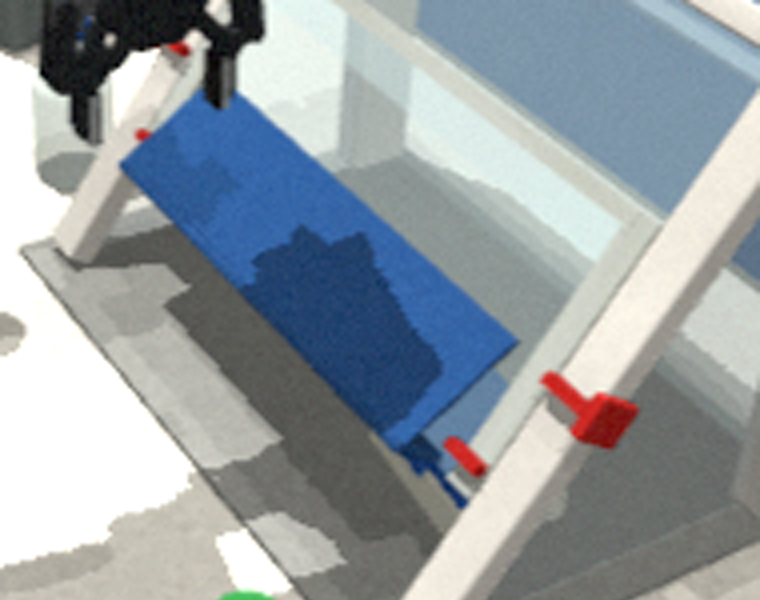

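View pics/c_scene.png

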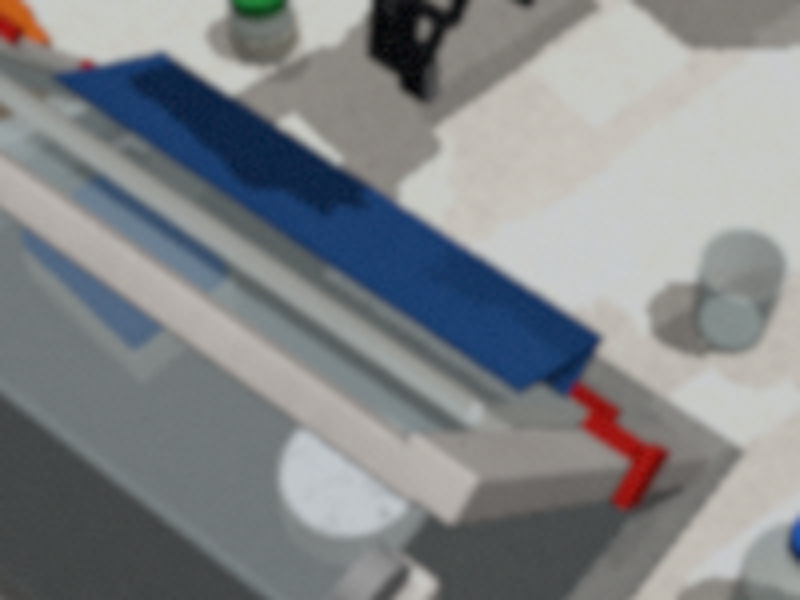

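```bash
cat > h.py <<'E'
import numpy as np, cv2
from bench import *
def ray(cal,p):
    f=192/np.tan(np.radians(cal["vertical_fov"]/2)); R=np.array(cal["R"]);t=np.array(cal["t"])
    d=R.T@np.array([(p[0]-cal["cx"])/f,(p[1]-cal["cy"])/f,1]); return -R.T@t,d/np.linalg.norm(d)
def tri(c1,p1,c2,p2):
    o1,d1=ray(c1,p1);o2,d2=ray(c2,p2)
    s=np.linalg.lstsq(np.c_[d1,-d2],o2-o1,rcond=None)[0]
    a=o1+s[0]*d1;b=o2+s[1]*d2; return (a+b)/2,np.linalg.norm(a-b)
def plane(c,p,n,q):
    o,d=ray(c,p); return o+d*(n@(q-o))/(n@d)
E
python3 - <<'E'
from h import *
np.set_printoptions(precision=4,suppress=True)
S=get_calibration("side");C=get_calibration("scene")
L,e1=tri(S,(240.5,170.5),C,(290,225));R,e2=tri(S,(308.75,241.75),C,(180,153.75))
print("lip",L,e1,R,e2,np.linalg.norm(L-R))
y=L-R;y[2]=0;y/=np.linalg.norm(y); x=np.array([y[1],-y[0],0]);print("yaw",np.arctan2(x[1],x[0]))
th=np.radians(35);up=np.array([*(np.sin(th)*x[:2]),np.cos(th)]);n=np.array([*(np.cos(th)*x[:2]),-np.sin(th)])
z=np.array([0,0,1.])
for p in[(215.5,192.5)]: print("base corner",plane(S,p,z,np.array([0,0,.006])))
M=(L+R)/2
q=M+n*0.038
for nm,p in dict(barL=(245.7,163.7),ptrL=(254.5,142),barR=(326.2,244),ptrRin=(350,227)).items():
    P=plane(S,p,n,q);d=P-M;print(nm,P,"n,y,up",d@n,d@y,d@up)
for nm,p in dict(barL=(140+598/4,140+408/4),ptr=(140+645/4,140+455/4)).items():
    P=plane(C,p,n,q);d=P-M;print(nm,P,"n,y,up",d@n,d@y,d@up)
print("M",M,"n",n,"up",up)
E
```

```text
lip [0.6217 0.1352 0.12  ] 0.0009728834044222056 [ 0.6211 -0.2214  0.1194] 0.0006404194785297546 0.35654403633744314
yaw -0.0016670063475564237
base corner [0.5714 0.2136 0.006 ]
barL [0.6611 0.1749 0.1097] n,y,up 0.038 0.2180516377008806 0.014377547874668665
ptrL [0.7012 0.1919 0.1669] n,y,up 0.038000000000000034 0.2351172361536569 0.08420370395949754
barR [ 0.6607 -0.2405  0.11  ] n,y,up 0.038000000000000006 -0.19731140548181728 0.014809730838397058
ptrRin [ 0.7016 -0.2683  0.1686] n,y,up 0.038000000000000055 -0.2250951136427725 0.08627177358245453
barL [0.6369 0.1489 0.0752] n,y,up 0.037999999999999964 0.19196739384422046 -0.027704069782977944
ptr [0.6651 0.1982 0.1154] n,y,up 0.038000000000000034 0.24136644010881272 0.02134319497452685
M [ 0.6214 -0.0431  0.1197] n [ 0.8192 -0.0014 -0.5736] up [ 0.5736 -0.001   0.8192]
```

View pics/wrist0.png

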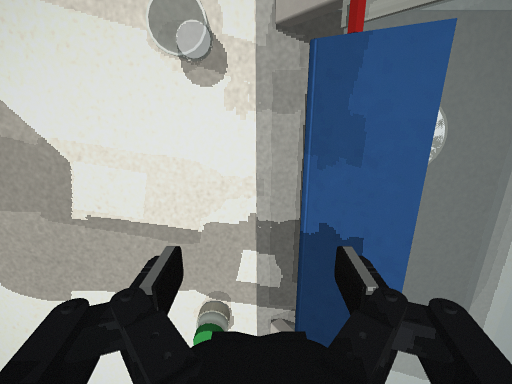

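The left and right readings agree. The lip centre is at about (0.621, -0.043, 0.12), the yaw is about 0 and the lip measures 357 mm against 360 given. The bars sit about 70 mm below the pointers. The wrist view shows the lip clear in front of the hand. I'll back off, close the fingers and turn the tool so it points into the sloping front.

>>> apply_moves([
  [[-1,-3,-1,0,0,0.15,0],[-2,-6,-2,0,0,0.3,0],[-3,-9,-3,0,0,0.45,0],[-4,-12.5,-3,0,0,0.6,0],[-4,-12.5,-3,0,0,0.75,0],[-4,-12.5,-3,0,0,0.9,0],[-4,-12.5,-3,0,0,1.05,0],[-4,-12.5,-3,0,0,1.2,0]],
])

```text
time_s: 0.95
eef_pos: [0.4497, -0.04, 0.2802]
eef_rot: [-0.0, 0.983, 0.181, -0.0]
wrist_force: [-0.3, -0.0, 0.3]
opening: 0.0
```

>>> apply_moves([
  [[0,0,0,0,0,0.15,0],[0,0,0,0,0,0.3,0],[0,0,0,0,0,0.371,0],[0,0,0,0,0,0.371,0]],
])

```text
time_s: 1.35
eef_pos: [0.4498, -0.0399, 0.2801]
eef_rot: [-0.0, 1.0, -0.0, -0.0]
wrist_force: [-0.1, -0.2, 0.4]
opening: -0.002
```

>>> apply_moves([
  [[0,0,0,0,0.14,0,0],[0,0,0,0,0.28,0,0],[0,0,0,0,0.42,0,0],[0,0,0,0,0.56,0,0],[0,0,0,0,0.7,0,0],[0,0,0,0,0.84,0,0],[0,0,0,0,0.96,0,0],[0,0,0,0,0.96,0,0]],
])

```text
time_s: 2.15
eef_pos: [0.4481, -0.0397, 0.2765]
eef_rot: [-0.0, 0.887, -0.001, 0.461]
wrist_force: [-0.5, -0.5, -1.0]
opening: 0.0
```

>>> apply_moves([
  [[-2.5,0,2,0,0,0,0],[-5,0,4.5,0,0,0,0],[-6.5,0,8,0,0,0,0],[-6.5,0,12,0,0,0,0],[-6.5,0,15,0,0,0,0],[-6.5,0,15,0,0,0,0]],
])

```text
time_s: 2.75
eef_pos: [0.5385, -0.0396, 0.1396]
eef_rot: [-0.001, 0.888, 0.002, 0.461]
wrist_force: [1.5, -0.2, 0.9]
opening: -0.0
```

```bash
python3 - <<'E'
from h import *
o=get_obs();print(o["eef_pos"],o["wrist_force"],o["q"])
b=camera("side")[:,:,::-1];w=camera("wrist")[:,:,::-1]
c=cv2.resize(b[110:310,200:400],(560,560),interpolation=cv2.INTER_CUBIC)
cv2.imwrite("pics/s1.png",np.clip(c*1.4,0,255));cv2.imwrite("pics/w1.png",w)
E
```

```text
[ 0.53853768 -0.03962417  0.13964139] [ 1.47895237 -0.22319922  0.87634359] [-0.54616409 -0.02201847  2.42923275  1.86995209  0.46326244 -0.67150184][ WARN:0@2.356] global loadsave.cpp:1063 imwrite_ Unsupported depth image for selected encoder is fallbacked to CV_8U.
```

View pics/s1.png

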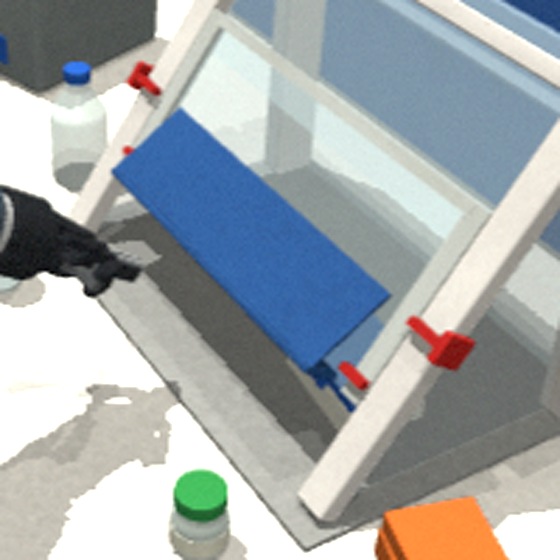

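The fingers stand level below the lip and in front of it. Both pointers and the right red bar are clearly visible, and the labware is clear of the path. Next I'll insert the fingers.

>>> apply_moves([
  [[0,0,2.5,0,0,0,0],[0,0,5,0,0,0,0],[0,0,7,0,0,0,0],[0,0,8.2,0,0,0,0],[0,0,8.2,0,0,0,0]],
])

```text
time_s: 3.35
eef_pos: [0.6046, -0.0394, 0.0947]
eef_rot: [-0.001, 0.887, 0.001, 0.462]
wrist_force: [-0.6, 0.3, 0.5]
opening: -0.001
```

>>> apply_moves([
  [[0.4,0,0,0,0,0,0],[0.8,0,0,0,0,0,0],[1.1,0,0,0,0,0,0],[1.4,0,0,0,0,0,0],[1.4,0,0,0,0,0,0]],
])

```text
time_s: 3.85
eef_pos: [0.6113, -0.0402, 0.1066]
eef_rot: [0.0, 0.887, 0.0, 0.463]
wrist_force: [-0.1, 0.1, 0.3]
opening: 0.004
```

>>> apply_moves([
  [[0.2,0,0,0,0,0,0],[0.4,0,0,0,0,0,0],[0.6,0,0,0,0,0,0],[0.8,0,0,0,0,0,0],[1.0,0,0,0,0,0,0],[1.2,0,0,0,0,0,0]],
])

```text
time_s: 4.45
eef_pos: [0.6174, -0.04, 0.115]
eef_rot: [0.0, 0.887, -0.0, 0.461]
wrist_force: [-3.8, -0.0, -1.5]
opening: -0.001
```

Contact: the force along the slope is about 3.4 N. Next I'll measure the remaining gap.

```bash
cat > gap.py <<'E'
from h import *
import sys
S=get_calibration("side");im=camera("side")[:,:,::-1]; cv2.imwrite(f"pics/g{sys.argv[1]}.png",im)
x=np.array([1,-.0017,0]);th=np.radians(35)
up=np.array([*(np.sin(th)*x[:2]),np.cos(th)]);n=np.array([*(np.cos(th)*x[:2]),-np.sin(th)]);y=np.array([.0017,1,0])
M=np.array([.6214,-.0431,.1197]);q=M+n*.038
B,G,R=[im[...,k].astype(int) for k in range(3)]
m=((R>80)&(G<.5*R)&(B<.5*R)).astype(np.uint8);m[280:]=0
k,l,s,c=cv2.connectedComponentsWithStats(m)
for j in range(1,k):
    if s[j,4]>3:
        v,u=np.nonzero(l==j);P=np.array([plane(S,p,n,q)-M for p in zip(u,v)])
        Y=P@y;U=P@up
        print(s[j],c[j].round(1),"y %.3f..%.3f"%(Y.min(),Y.max()))
        for a in np.arange(-.26,.28,.01):
            k2=abs(Y-a)<.005
            if k2.sum()>1: print("   y%.2f up %.1f (%.1f..%.1f)"%(a,1e3*U[k2].mean(),1e3*U[k2].min(),1e3*U[k2].max()))
o=get_obs();print(o["eef_pos"],"up",(o["eef_pos"]-M)@up,"F.up",o["wrist_force"]@up)
E
python3 gap.py 1
```

```text
[246 132  11  12  67] [250.7 137.6] y 0.227..0.283
   y0.23 up 86.0 (82.9..89.7)
   y0.24 up 84.7 (81.0..87.8)
   y0.25 up 84.3 (81.2..88.1)
   y0.26 up 87.4 (72.6..102.3)
   y0.27 up 87.0 (72.8..100.5)
[246 160   2   3   5] [246.4 160.8] y 0.219..0.226
   y0.22 up 22.4 (18.9..25.8)
[346 223  23  19 198] [358.1 232.9] y -0.275..-0.211
   y-0.26 up 89.0 (72.9..106.1)
   y-0.25 up 86.3 (71.4..101.7)
   y-0.24 up 86.5 (82.0..90.9)
   y-0.23 up 86.6 (82.5..91.1)
   y-0.22 up 85.9 (81.2..90.0)
   y-0.21 up 86.8 (83.4..90.2)
[323 237  10   9  44] [327.8 241.2] y -0.213..-0.179
   y-0.21 up 23.2 (18.0..27.0)
   y-0.20 up 22.4 (18.0..27.1)
   y-0.19 up 23.4 (18.1..27.2)
   y-0.18 up 22.4 (19.9..25.4)
[ 0.61789723 -0.03997204  0.11555856] up -0.005404628013291236 F.up -3.261115542283589
```

>>> apply_moves([
  [[0.3,0,0,0,0,0,0],[0.6,0,0,0,0,0,0],[0.9,0,0,0,0,0,0],[1.2,0,0,0,0,0,0],[1.5,0,0,0,0,0,0],[1.8,0,0,0,0,0,0],[2.1,0,0,0,0,0,0],[2.4,0,0,0,0,0,0]],
])

```text
time_s: 5.3
eef_pos: [0.6316, -0.04, 0.1352]
eef_rot: [0.0, 0.887, -0.0, 0.462]
wrist_force: [-2.9, 0.2, -1.7]
opening: 0.002
```

>>> apply_moves([
  [[0.3,0,0,0,0,0,0],[0.6,0,0,0,0,0,0],[0.9,0,0,0,0,0,0],[1.2,0,0,0,0,0,0],[1.5,0,0,0,0,0,0],[1.8,0,0,0,0,0,0],[2.1,0,0,0,0,0,0],[2.4,0,0,0,0,0,0]],
])

```text
time_s: 6.1
eef_pos: [0.6454, -0.04, 0.1548]
eef_rot: [-0.0, 0.887, -0.0, 0.462]
wrist_force: [-2.6, 1.1, -2.3]
opening: 0.0
```

```bash
python3 gap.py 2
```

```text
[246 132  11  12  65] [250.6 137.6] y 0.227..0.283
   y0.23 up 85.1 (82.9..87.3)
   y0.24 up 84.7 (81.0..87.8)
   y0.25 up 84.3 (81.2..88.1)
   y0.26 up 87.4 (72.6..102.3)
   y0.27 up 86.3 (72.8..100.2)
[253 146   3   3   7] [254.  147.3] y 0.219..0.229
   y0.22 up 71.3 (69.1..73.6)
   y0.23 up 70.0 (66.9..73.8)
[334 220  11  10  45] [338.9 224.6] y -0.212..-0.178
   y-0.21 up 72.2 (67.8..76.5)
   y-0.20 up 71.8 (68.0..77.1)
   y-0.19 up 72.4 (68.4..77.3)
   y-0.18 up 72.5 (68.7..75.9)
[345 223  24  19 197] [358.  232.9] y -0.275..-0.210
   y-0.26 up 89.0 (72.9..106.1)
   y-0.25 up 86.3 (71.4..101.7)
   y-0.24 up 86.5 (82.0..90.9)
   y-0.23 up 86.6 (82.5..91.1)
   y-0.22 up 86.2 (82.8..90.0)
   y-0.21 up 86.0 (81.7..90.2)
[ 0.64585543 -0.03996057  0.15548368] up 0.04333627234471344 F.up -2.6357932685249352
```

>>> apply_moves([
  [[0.3,0,0,0,0,0,0],[0.6,0,0,0,0,0,0],[0.8,0,0,0,0,0,0],[1.0,0,0,0,0,0,0],[1.2,0,0,0,0,0,0],[1.35,0,0,0,0,0,0],[1.35,0,0,0,0,0,0]],
])

```text
time_s: 6.85
eef_pos: [0.6533, -0.04, 0.1661]
eef_rot: [-0.0, 0.887, 0.0, 0.462]
wrist_force: [-1.2, 1.0, -1.4]
opening: 0.005
```

```bash
python3 gap.py 3
```

```text
[246 132  13  13  70] [251.  138.1] y 0.218..0.283
   y0.22 up 85.9 (82.7..89.2)
   y0.23 up 84.2 (80.5..87.3)
   y0.24 up 84.7 (81.0..87.8)
   y0.25 up 84.3 (81.2..88.1)
   y0.26 up 87.4 (72.6..102.3)
   y0.27 up 86.3 (72.8..100.2)
[337 216  33  26 241] [355.2 230.6] y -0.275..-0.178
   y-0.26 up 89.0 (72.9..106.1)
   y-0.25 up 86.3 (71.4..101.7)
   y-0.24 up 86.5 (82.0..90.9)
   y-0.23 up 86.6 (82.5..91.1)
   y-0.22 up 85.9 (81.4..90.0)
   y-0.21 up 85.8 (81.5..90.4)
   y-0.20 up 86.5 (82.1..91.0)
   y-0.19 up 86.0 (82.4..89.8)
   y-0.18 up 85.8 (82.9..89.9)
[ 0.65330097 -0.03996056  0.16611963] up 0.05631931727063736 F.up -1.5292732906762827
```

Aligned to within about 1 mm. I'll lower the fingers off the lip and withdraw.

>>> apply_moves([
  [[-0.5,0,0,0,0,0,0],[-1.2,0,0,0,0,0,0],[-1.5,0,-1.5,0,0,0,0],[-1.5,0,-4,0,0,0,0],[-1.5,0,-8,0,0,0,0],[-1.5,0,-12,0,0,0,0],[-1.5,0,-15,0,0,0,0],[-1.5,0,-15,0,0,0,0]],
])

```text
time_s: 7.7
eef_pos: [0.5215, -0.0409, 0.2447]
eef_rot: [0.003, 0.885, 0.001, 0.466]
wrist_force: [0.7, -0.2, 1.2]
opening: 0.002
```

```bash
python3 gap.py 4; python3 -c "
import cv2
b=cv2.imread('pics/g4.png');cv2.imwrite('pics/g4c.png',cv2.resize(b[100:320,170:400],None,fx=2.5,fy=2.5,interpolation=2))"
```

```text
[246 132  13  13  71] [251.1 138. ] y 0.218..0.283
   y0.22 up 85.9 (82.7..89.2)
   y0.23 up 85.1 (80.5..89.7)
   y0.24 up 84.7 (81.0..87.8)
   y0.25 up 84.3 (81.2..88.1)
   y0.26 up 88.2 (72.6..102.3)
   y0.27 up 87.0 (72.8..100.5)
[337 216  33  26 237] [355.1 230.5] y -0.274..-0.178
   y-0.26 up 89.3 (73.0..106.1)
   y-0.25 up 86.3 (71.4..101.7)
   y-0.24 up 86.5 (82.0..90.9)
   y-0.23 up 86.6 (82.5..91.1)
   y-0.22 up 85.9 (81.4..90.0)
   y-0.21 up 86.1 (81.5..90.6)
   y-0.20 up 85.8 (82.1..89.4)
   y-0.19 up 86.0 (82.4..89.8)
   y-0.18 up 85.8 (82.9..89.9)
[ 0.52220088 -0.04107155  0.24343605] up 0.04445838352696053 F.up 0.4057315903665859
```

View pics/g4c.png

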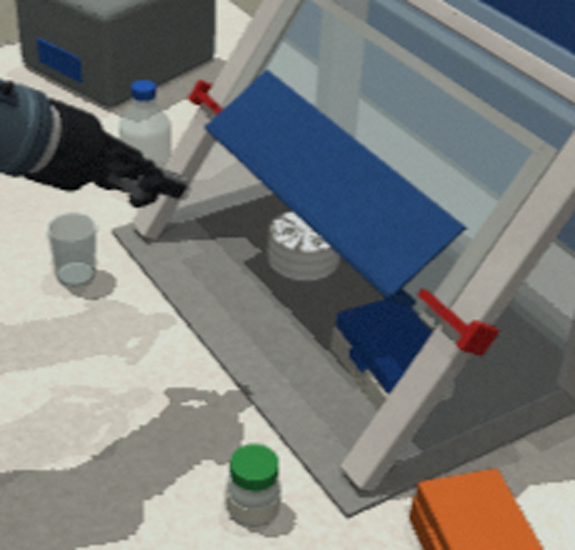

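The bars and pointers form straight lines at both posts (crop about (205,97) and (445,310)). The hand is clear and the labware is undisturbed, so I'm handing in.

```bash
python3 -c "
from bench import *
print(hand_in())"
```

```text
the job is handed in; nothing more can be done
None
```

I raised the window about 70 mm with closed fingertips under the blue lip, then lowered the fingers, withdrew the hand and handed the job in at about 8 s. The hand-in reports no verdict.

- **Alignment:** in the last side picture, the red bars were within about 1 mm of the pointers on both posts. The window did not drop when I let go.
- **Force:** the wrist readings while pushing showed about 1.5 to 3.5 N along the slope, well below the 30 N limit.
- **Pointers:** their measured position did not change, to within about 1 mm.
- **Labware:** I checked this by eye only. Everything looked upright and in place, and nothing touched it on the way.
- **Disagreement:** during the first measurement, the scene camera's single-view height for the bar and pointer disagreed with the side camera. The red marks overlap in that view, so I relied on the side camera, which gave matching results on both posts.

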